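Feel for the soft foot and fit it in the yoke

ROBOT

A 6-joint arm with a two-finger parallel gripper is mounted at the origin on a cart in front of the work surface, level with it; the furniture and walls round the work are solid. World frame = base frame: x ahead of the robot, y to its left, z up, the work surface at z = 0. Lengths are in mm, angles in rad, forces in N, time in s.
With the tool pointing down it reaches from about 300 to 1000 mm from the base axis. Payload 5.1 kg.
Tool frame: the origin (TCP) lies at the very end of the fingers, on their centre line; the grasp point (between the pads) lies 19 mm behind it; z points along the fingers, y is the line along which they close (so a half turn about z gives the same grasp; the last joint's range is limited). The gripper opens to 95 mm and grips with 3 to 60 N. Pads are 20 mm wide; open, the fingers measure 119 mm over their backs; the gripper's body (75 mm by 180 mm) begins 59 mm behind the grasp point.
Start: joints at [-1.349, 0.124, 1.65, -0, 1.367, -0.083], TCP at [195.034, -620.037, 214.656] pointing down, gripper open.
Joint ranges: [-2.61, 2.61], [-1.02, 2.33], [0.03, 2.71], [-1.35, 4.49], [0.32, 2.68], [-2.91, 2.91]. Speed limits (rad/s): [2.57, 2.57, 3.14, 3.14, 3.14, 3.14].

INTERFACE

Orientations are given as a 3x3 rotation matrix whose columns are the frame's x, y, z axes.
In Python, from workcell import r gives the robot as it stands. Calls block until the motion is done:
- r.movep(position, orientation): joint-space move of the TCP to a pose.
- r.line_to(position, attitude=None, velocity=150, f_stop=None): straight line of the TCP; attitude=None keeps the orientation; velocity is the mean speed in mm/s. With f_stop (N) it stops when the force on the tool has changed by that much, and returns True; else False.
- r.move_j(angles): joint-space move.
- r.ungrasp() and r.close_gripper(strength=None): open the fingers fully, or close them until they stop; strength is the grip in N (None keeps the last).
- r.dwell(seconds).
- r.solve_ik(position, orientation): joint angles nearest the present ones, or None.
- r.capture(name): name is "side" or "top" or "wrist"; returns a dict with "color" (400x640x3 uint8, red, green, blue), "vfov" (degrees; the focal length in pixels is half the picture's height over the tangent of half this angle, whatever the lens; pixels are square), "cx", "cy" (the principal point, pixels), "R" (3x3) and "t" (3): a world point X has camera coordinates R X + t; the wrist camera has in their place "T_tool_cam" (4x4, takes a point from camera to tool coordinates, whose origin is the TCP and whose axes are the flange's). Camera axes: x right, y down, z forward; pixel columns grow to the right and rows downward; lengths in mm; the calibration is good to about 2 mm. A picture is of the moment at which its call begins: read the wrist's pose just before it. There is no depth.
A pose or a line that the arm cannot do raises r.Unreachable and nothing moves.
- r.close_job(): hands the job in; it is judged then, once.
Readings, each from a call of its own:
- r.get_time_s(): time.
- r.get_qpos(): joint angles.
- r.get_joint_vel(): joint speeds.
- r.get_tau(): joint torques, N m.
- r.get_ee_pos(): TCP position.
- r.get_eef_rot(): TCP orientation.
- r.get_ft_force(): force on the tool from outside, world axes, zero at the start.
- r.get_ft_torque(): the same for the moment, N m.
- r.get_width(): finger opening in mm.
- r.get_grasp_force(): force on a finger pad.
Only numpy, scipy, OpenCV 4.12 (cv2) and the standard library are available. Lean on these libraries where they do the work, as an engineer would, in place of code of your own. Each camera call takes 0.05 s, during which the arm holds its last target. There are 200 camera calls.

TASK

One of the four rubber machine feet is of the soft grade, though all look alike: find it by squeezing them gently between the fingers, end plate to end plate, with no more than about 30 N. Squeeze the soft one short, fit it between the two cheeks of the mounting yoke, fully home on the base plate, upright and in the middle of the cheeks' length, and let it spring out and hold itself there. Force nothing, leave the firm feet standing where they are, and do not disturb the other things on the desk.

Things in the scene. Friction and masses are not known exactly. Their poses are not given: they have to be found in the camera images.
- foot_1: rubber machine foot: black ribbed rubber body (37 mm across) between two upright steel end plates, each 40 wide (x), 6 thick (y), 56 high, on whose lower edges it stands. 46 mm long along its y axis, plate to plate; about 160 g. Origin: middle of its underside at full length, fixed to the -y plate; z up. All four feet look alike; number and place are no sign of firmness.
- foot_2: another such foot. Squeezed plate to plate (along y) a firm foot yields by 1 mm per 11 to 13 N (under 2 mm at 20 N); the soft one yields by 1 mm per 0.7 N and meets its stop after 10 mm (36 mm long), at about 7 N. Let go, both spring back. Across x every foot is rigid.
- foot_3: another such foot, alike in looks and size.
- foot_4: another such foot, alike in looks and size.
- yoke: dark steel mounting yoke fixed to the desk: base plate 90 (x) by 120 (y), 4 mm thick; on it two cheeks, 56 long (x), 8 thick, facing each other 41 mm apart along y, tops 25 mm above the desk, flared a little at the top, open at both x ends. The soft foot goes down between them, its y axis along the yoke's y. Origin: underside, midway between the cheeks; z up.
- wax_block: loose bystander: block of pale polishing wax, 30x44x26 mm. Origin: middle of its underside.
- stone_cap: loose bystander: turned granite ring-shaped cap, 62 mm across, 31 mm high. Origin: middle of its underside.
- rubbing_stone: loose bystander: worn red rubbing stone, 36x84x20 mm. Origin: middle of its underside.
- cup_wheel: loose bystander: grey diamond cup wheel, 68 mm across, 18 mm high. Origin: middle of its underside.
- tape_measure: loose bystander: yellow tape measure, 35x72x62 mm. Origin: middle of its underside.
- mallet_block: loose bystander: pale wooden tapping block, 36x113x23 mm. Origin: middle of its underside.

How it is judged:
By the outcome, as a careful person would: the job done as asked, in the order asked, and still so for the second after the job is handed in, with the robot touching nothing.
It also fails if it takes over 64 s, if anything falls off the work surface, if the arm or the gripper's body presses on something with over 40 N, if the wrist force passes 120 N, or if a joint passes its speed limit or range.

## Working session

There is one attempt and no reset: what is moved stays moved. The work goes in short steps, each a Python script; the robot and the scene stay as the last script left them, time stands still between calls to the robot, and variables do not carry over. Pictures are saved under pics/ and viewed, at most 10 in all, crops included, and the job is handed in when it is done.

```bash
mkdir -p pics; ls
python3 - <<'E'
from workcell import r
import cv2,pickle
for n in("top","side"):
    c=r.capture(n); pickle.dump(c,open(n+".pkl","wb")); cv2.imwrite(f"pics/{n}.png",c["color"][:,:,::-1])
    print(n,c["vfov"],c["cx"],c["cy"],c["R"],c["t"])
c=r.capture("wrist"); print(c["vfov"],c["T_tool_cam"]); print(r.get_time_s(),r.get_eef_rot(),r.get_width())
E
```

```text
pics
top 42.74998235785575 317.77219830401026 197.7428211725187 [[ 0.00802307 -0.99996095  0.00370545]
 [-0.99863585 -0.00820353 -0.05156685]
 [ 0.05159523 -0.00328667 -0.99866267]] [  37.44113035  564.19171781 1144.03402161]
side 45.433014746514246 323.65495580762325 194.3298730280254 [[-0.99913481  0.03797076 -0.01696647]
 [ 0.03709826  0.62932068 -0.77625975]
 [-0.01879782 -0.77621756 -0.63018485]] [ 570.27129758  -30.89470987 1345.86610166]
63.332082238152054 [[-2.09736818e-04 -9.55244812e-01 -2.95816338e-01  8.45151974e+01]
 [ 9.99999849e-01 -3.50369572e-04  4.22396983e-04  5.16913138e-01]
 [-5.07137571e-04 -2.95816205e-01  9.55244741e-01 -1.69717252e+02]
 [ 0.00000000e+00  0.00000000e+00  0.00000000e+00  1.00000000e+00]]
0.15 [[ 9.53895018e-01  3.00140235e-01 -3.66975766e-04]
 [ 3.00140438e-01 -9.53893775e-01  1.54404389e-03]
 [ 1.13373797e-04 -1.58300004e-03 -9.99998741e-01]] 94.8750080846225
```

View pics/top.png

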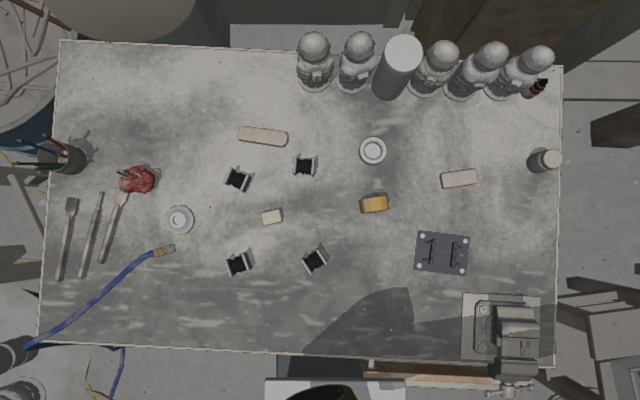

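View pics/side.png

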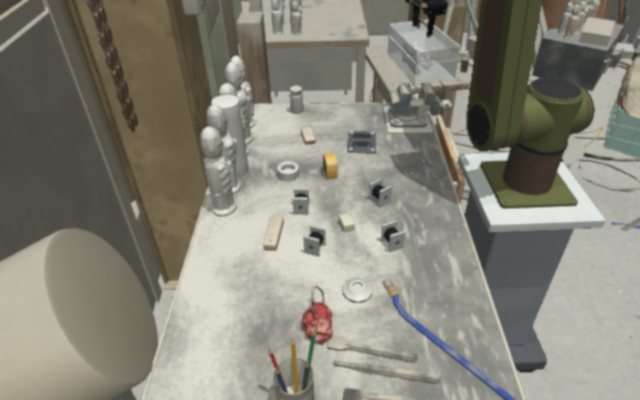

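```bash
cat > h.py <<'E'
import numpy as np, cv2, pickle
def ray(c,uv,z,pose=None):
    """pixel(s) -> world point on plane height z"""
    f=200/np.tan(np.radians(c["vfov"]/2))
    uv=np.atleast_2d(uv).astype(float)
    d=np.c_[(uv[:,0]-c["cx"])/f,(uv[:,1]-c["cy"])/f,np.ones(len(uv))]
    if pose is None: R,o=c["R"].T,-c["R"].T@c["t"]
    else:
        p,Rt=pose;T=c["T_tool_cam"];R=Rt@T[:3,:3];o=np.asarray(p)+Rt@T[:3,3]
    D=d@R.T
    return o+D*((z-o[2])/D[:,2])[:,None]
def down(a):
    """tool down, closing axis (tool y) at world angle a"""
    y=np.array([np.cos(a),np.sin(a),0]);z=np.array([0,0,-1.]);return np.c_[np.cross(y,z),y,z]
E
python3 - <<'E'
from h import *
c=pickle.load(open("top.pkl","rb")); im=c["color"]
g=im.max(2)
for n,(u,v) in dict(A=(238,179),B=(304,166),C=(237,264),D=(315,260)).items():
    w=(g[v-14:v+14,u-14:u+14]<45).astype(np.uint8)
    k,l,s,ce=cv2.connectedComponentsWithStats(w); i=1+s[1:,4].argmax()
    print(n,s[i],ray(c,ce[i]+[u-14,v-14],40)[0].round(1))
print("yoke",ray(c,[442,253],4).round(1))
cv2.imwrite("pics/crop.png",cv2.resize(im[130:290,210:480,::-1],None,fx=2.9,fy=2.9,interpolation=cv2.INTER_CUBIC))
E
```

```text
A [  3   5  18  18 190] [602.9 224.7  40. ]
B [  6   7  16  15 189] [633.2  74.6  40. ]
C [  5   6  18  18 197] [413.3 219.9  40. ]
D [  3   6  19  19 203] [423.1  50.8  40. ]
yoke [[ 440.7 -241.9    4. ]]
```

View pics/crop.png

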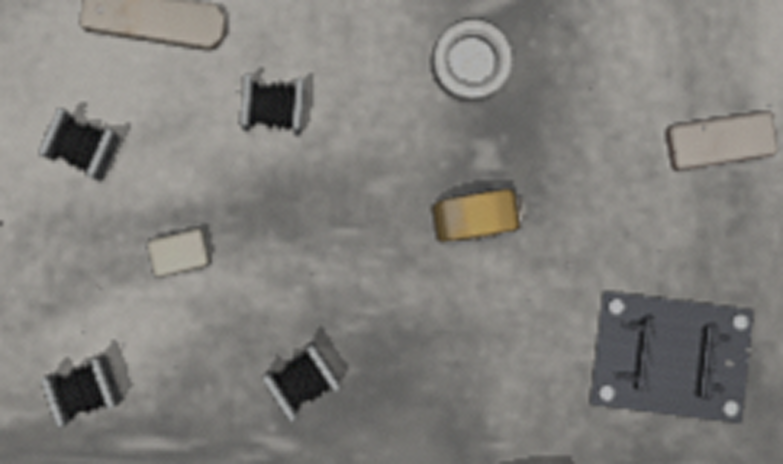

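Run:
```python
from h import *
from workcell import r
r.movep([423,51,140],down(np.radians(-58)))
p=(r.get_ee_pos(),r.get_eef_rot()); c=r.capture("wrist"); pickle.dump((c,p),open("D.pkl","wb"))
cv2.imwrite("pics/D.png",c["color"][:,:,::-1]); print(p,r.get_time_s())
```

```text
(array([423.37823404,  50.49518129, 140.22980839]), array([[ 8.48586982e-01,  5.29055768e-01,  3.57323112e-04],
       [ 5.29055836e-01, -8.48587006e-01, -1.25550830e-04],
       [ 2.36796359e-04,  2.95584678e-04, -9.99999928e-01]])) 2.725
```

View pics/D.png

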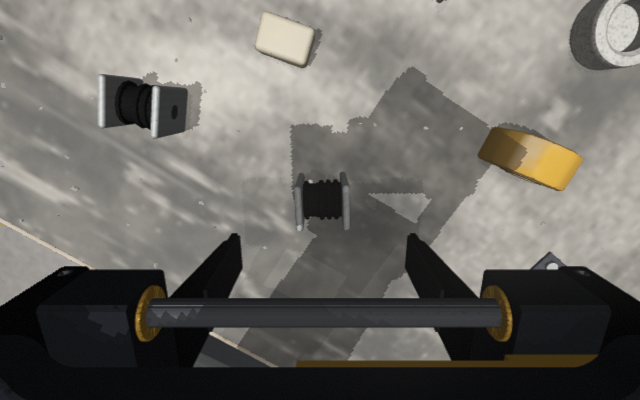

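```bash
cat >> h.py <<'E'
def foot(c,p,guess,thr=50):
    """centre and closing angle of foot from its black body in wrist view, plus debug"""
    f=200/np.tan(np.radians(c["vfov"]/2));T=c["T_tool_cam"]
    X=T[:3,:3].T@(p[1].T@(np.r_[guess,40]-p[0])-T[:3,3]); u,v=int(f*X[0]/X[2]+c["cx"]),int(f*X[1]/X[2]+c["cy"])
    h=45; g=c["color"].max(2)[max(v-h,0):v+h,u-h:u+h]; v0=max(v-h,0)
    m=cv2.morphologyEx((g<thr).astype(np.uint8),cv2.MORPH_OPEN,np.ones((5,5)))
    k,l,s,ce=cv2.connectedComponentsWithStats(m)
    i=min(range(1,k),key=lambda j:np.hypot(*(ce[j]-[h,v-v0]))+(1e3 if s[j,4]<300 else 0)); b=l==i
    off=np.array([u-h,v0]); rows=np.where(b.any(1))[0]; n=len(rows)//5; rows=rows[n:-n]
    L=np.array([[np.where(b[y])[0][0],y] for y in rows])+off; Rr=np.array([[np.where(b[y])[0][-1],y] for y in rows])+off
    ds=[];mids=[]
    for E in(L,Rr):
        P=ray(c,E,50,p)[:,:2]; vx,vy,x,y=cv2.fitLine(P.astype(np.float32),cv2.DIST_HUBER,0,.01,.01).ravel()
        if vx*p[1][0,0]+vy*p[1][1,0]<0: vx,vy=-vx,-vy
        ds.append([vx,vy]);mids.append(P.mean(0))
    d=np.mean(ds,0); a=np.arctan2(d[1],d[0])-np.pi/2
    yb,xb=np.where(b); cen=ray(c,np.array([[(L[:,0].mean()+Rr[:,0].mean())/2,(yb.min()+yb.max())/2+v0]]),28,p)[0,:2]
    return cen,a,dict(area=s[i],angs=np.degrees([np.arctan2(q[1],q[0])-np.pi/2 for q in ds]).round(1),gap=np.linalg.norm(mids[1]-mids[0]).round(1))
E
python3 - <<'E'
from h import *
c,p=pickle.load(open("D.pkl","rb"))
for t in(35,45,60): print(foot(c,p,[423,51],t))
g=c["color"].max(2); print(g[200,290:356])
E
```

```text
(array([421.12052324,  49.5840604 ]), np.float32(-1.0146691), {'area': array([  27,   27,   39,   35, 1305], dtype=int32), 'angs': array([-59.1, -57.1], dtype=float32), 'gap': np.float64(31.7)})
(array([421.15487763,  49.52889992]), np.float32(-1.0146583), {'area': array([  27,   26,   39,   37, 1347], dtype=int32), 'angs': array([-59.1, -57.1], dtype=float32), 'gap': np.float64(31.9)})
(array([421.05868537,  49.68334922]), np.float32(-0.98885036), {'area': array([  26,   25,   41,   39, 1472], dtype=int32), 'angs': array([-59.2, -54.1], dtype=float32), 'gap': np.float64(33.2)})
[128 129 130 120 102 105 110 115 123 112  99  73  51  26  24  28  25  23
  25  27  26  25  26  26  27  25  24  26  26  24  25  25  24  23  24  26
  23  24  24  26  24  23  24  22  23  23  24  24  24  23  25  30  53  82
 102 108 115 117 107  95  85  95  93  91  88  88]
```

Run:
```python
from h import *
from workcell import r
def sq(n,cen,a):
    p=r.get_ee_pos(); r.line_to([*cen,75],down(a),velocity=200)
    if r.line_to([*cen,28],velocity=100,f_stop=8): print("contact!",r.get_ee_pos()); return None
    r.close_gripper(15); w=r.get_width(); print(n,"w",w,r.get_grasp_force(),r.get_ft_force().round(1),r.get_time_s()); return w
c,p=pickle.load(open("D.pkl","rb")); cen,a,_=foot(c,p,[423,51],45)
w=sq("D",cen,a)
for n,g,d in(("C",[413.3,219.9],-70),("A",[602.9,224.7],-112),("B",[633.2,74.6],-90)):
    if w is None or w<42: break
    r.ungrasp(); e=r.get_ee_pos(); r.line_to([e[0],e[1],80],velocity=150)
    r.movep([*g,140],down(np.radians(d)))
    p=(r.get_ee_pos(),r.get_eef_rot()); c=r.capture("wrist"); pickle.dump((c,p),open(n+".pkl","wb"))
    cen,a,i=foot(c,p,g,45); print(n,cen,np.degrees(a),i)
    if not 29<i["gap"]<37 or abs(np.diff(i["angs"])[0])>7 or np.hypot(*(cen-g))>12: print("doubt"); break
    w=sq(n,cen,a)
print(r.get_time_s(),r.get_ee_pos())
```

```text
D w 36.03508517920662 14.762460887432098 [0.  0.6 0.8] 4.775
4.775 [421.14635065  49.53996705  28.00098593]
```

Run:
```python
from h import *
from workcell import r
e=r.get_ee_pos(); r.line_to([e[0],e[1],150],velocity=150)
a=np.radians(-97.6); R=down(a)
r.movep(np.r_[440.7,-241.9,160]-R[:,0]*80,R)
p=(r.get_ee_pos(),r.get_eef_rot()); c=r.capture("wrist"); pickle.dump((c,p),open("Y.pkl","wb"))
cv2.imwrite("pics/Y.png",c["color"][:,:,::-1]); print(p[0],r.get_width(),r.get_ft_force(),r.get_time_s())
```

```text
[ 361.46400592 -230.55799499  159.43419503] 36.14471688064935 [ 0.58184828  0.35307528 -2.54447601] 6.9
```

View pics/Y.png

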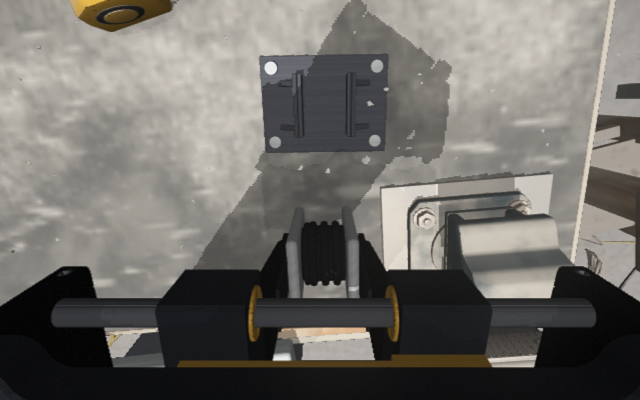

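```bash
cat > y.py <<'E'
from h import *
def yoke(c,p,box,zb=5):
    x0,y0,x1,y1=box; im=c["color"][y0:y1,x0:x1]; g=im.min(2)
    k,l,s,ce=cv2.connectedComponentsWithStats((g>125).astype(np.uint8))
    q=np.array([ce[i]+[x0,y0] for i in range(1,k) if 60<s[i,4]<250 and max(s[i,2:4])<20])
    P=ray(c,q,zb,p)[:,:2]; return q,P,[s[i] for i in range(1,k) if s[i,4]>20]
E
python3 - <<'E'
from y import *
c,p=pickle.load(open("Y.pkl","rb"))
q,P,s=yoke(c,p,(264,58,384,149)); print(q.round(1),P.round(1),s)
Q=(P-p[0][:2])@p[1][:2,:2]; print("tool",Q.round(1),Q.mean(0))
g=c["color"].max(2)
# base outline
print(g[104,250:400:1])
for v in(225,240,255):
    print(v,g[v,280:365])
    for z in(24,): 
        pass
E
```

```text
[[270.1  67.7]
 [376.6  65.6]
 [374.4 140. ]
 [274.9 141.8]] [[ 479.6 -196.6]
 [ 468.3 -294.9]
 [ 400.4 -287.1]
 [ 411.6 -189. ]] [array([  0,   3,  13,  14, 143], dtype=int32), array([107,   2,  12,  13, 121], dtype=int32), array([103,  43,   7,   5,  22], dtype=int32), array([105,  77,  12,  11, 101], dtype=int32), array([ 6, 79, 11, 11, 97], dtype=int32)]
tool [[112.6 -49.1]
 [114.4  49.7]
 [ 46.   50.9]
 [ 44.3 -47.8]] [79.32873152  0.9313369 ]
[201 199 199 196 195 195 192 192 190 188 186 168 100  71  74  73  73  76
  75  74  75  75  75  75  75  75  75  75  74  73  76  74  73  74  74  74
  75  75  74  74  75  72  69  58  66  65  62  48  57  72  71  57  37  52
  67  72  73  73  72  75  73  73  72  75  74  73  73  73  73  73  73  73
  73  71  70  73  72  70  72  70  72  73  73  72  72  72  73  71  73  71
  73  72  72  74  72  64  36  54  73  71  56  50  62  67  65  63  66  70
  71  71  72  71  72  71  72  70  71 104 164 178 180 176 173 141  80  70
  73  72  72  72  72  71  72  72  73  69  69  88  90  90  91  91  92  91
  91  92  93  95  98 102]
225 [ 91  91  91  92  91  91  90  91 
[... 312 characters left out ...]

240 [ 55  33  18  14  15  16  35  67  71  75  78  82  80  75  73  75  72  68
  63  62  53  25  19  23  19  23  23  22  20  21  22  21  23  23  24  20
  21  21  21  20  21  21  23  23  23  23  24  19  23  23  25  22  20  22
  25  23  25  26  26  24  25  25  25  26  28  45  58  64  75  86  95 100
 105 108 107 102  99  91  63  27  21  23  23  23  25]
255 [ 13  16  16  14  15  25  61 108 113 117 121 123 125 122 119 114 107  87
  68  60  52  25  22  20  22  23  25  22  21  23  23  22  24  23  22  23
  19  25  26  24  23  23  22  23  25  24  24  25  22  23  26  26  21  21
  26  24  22  28  25  24  23  26  26  27  27  37  57  68  92 110 113 118
 120 123 125 121 120 115  96  39  22  24  23  23  23]
```

Run:
```python
from y import *
from workcell import r
c,p=pickle.load(open("Y.pkl","rb"))
P=ray(c,yoke(c,p,(264,58,384,149))[0],5,p)[:,:2]
cen=P.mean(0); d=(P[1]-P[0])+(P[2]-P[3]); a=np.arctan2(d[1],d[0])
b=p[1].T@(ray(c,[322.4,250],p[0][2]+28,p)[0]-p[0]); print("bias of held foot in tool",b,c["cx"]," yoke",cen,np.degrees(a))
R=down(a); cen=cen-R[:2,1]*b[1]; print(cen)
r.line_to([*cen,100],R,velocity=150)
r.line_to([*cen,62],velocity=100); print(r.get_ee_pos(),r.get_ft_force())
s=r.line_to([*cen,30.5],velocity=25,f_stop=6); print(s,r.get_ee_pos(),r.get_ft_force(),r.get_ft_torque(),r.get_width(),r.get_time_s())
c=r.capture("wrist"); cv2.imwrite("pics/F.png",c["color"][:,:,::-1])
```

```text
bias of held foot in tool [ 15.47528084  -0.09323142 -28.00996555] 323.24913474402223  yoke [ 439.98419096 -241.89370514] -96.52764256829299
[ 439.97359217 -241.98633216]
[ 439.87879014 -242.05417835   62.14245767] [-0.64516242  0.08971552 -0.40324225]
True [ 439.83383523 -241.85396591   31.97060343] [-0.94678284  0.59667262  5.02415105] [0.07974428 0.07118012 0.00730357] 35.77820526242351 9.3583
```

View pics/F.png

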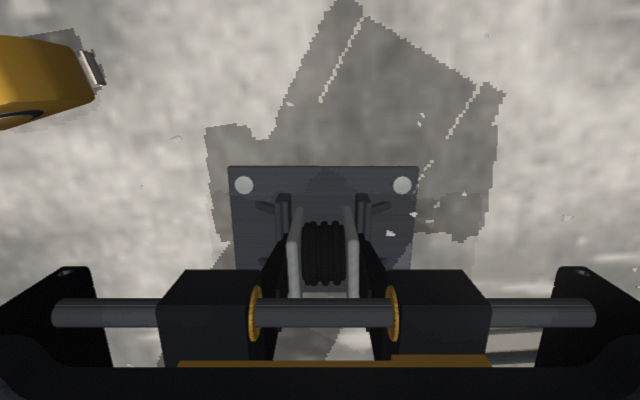

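Stopped at z = 31.97, exactly the home height; the picture shows the foot between the cheeks (columns 290–357, cheeks at 283 and 363). Release and check.

Run:
```python
from h import *
from workcell import r
r.ungrasp(); r.dwell(.2); e=r.get_ee_pos(); R=r.get_eef_rot()
r.line_to([e[0],e[1],100],velocity=100); r.line_to(np.r_[e[:2],150]-R[:,0]*70,velocity=150)
p=(r.get_ee_pos(),r.get_eef_rot()); c=r.capture("wrist"); pickle.dump((c,p),open("E.pkl","wb"))
im=c["color"][40:240,200:440,::-1]; cv2.imwrite("pics/E.png",cv2.resize(im,None,fx=3,fy=3,interpolation=cv2.INTER_CUBIC)); print(p[0],r.get_ft_force(),r.get_time_s())
```

```text
[ 369.08568543 -232.99977564  149.61136691] [ 0.00638115 -0.60246504 -0.2427781 ] 12.3083
```

View pics/E.png

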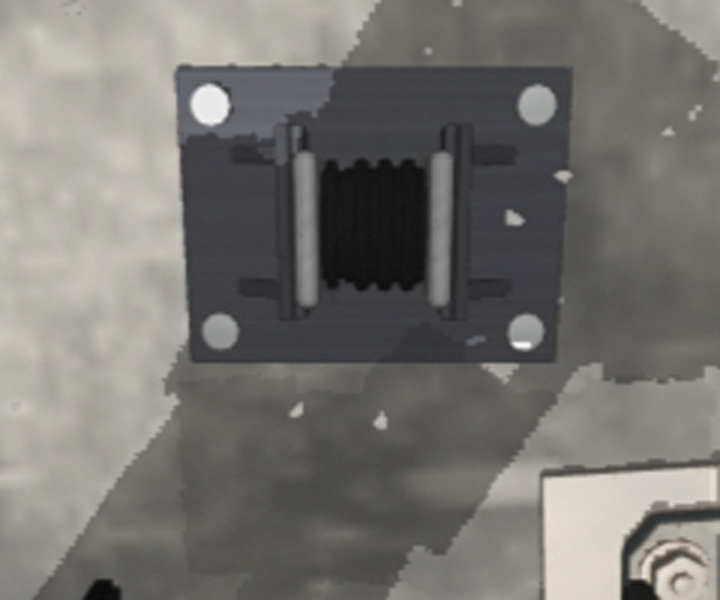

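Run:
```python
from h import *
c,p=pickle.load(open("E.pkl","rb"))
def t(uv,z): return (p[1].T@(ray(c,np.array(uv)/3+[200,40],z,p)-p[0]).T).T[:,:2].round(1)
print("plates",t([[307,151],[307,307],[440,151],[440,307]],60))
print("cheeks",t([[288,124],[288,319],[458,124],[458,319]],25))
print("bolts",t([[209,104],[537,104],[220,331],[525,331]],5).mean(0))
```

```text
plates [[ 91.1 -15.5]
 [ 52.  -16.2]
 [ 91.1  18.1]
 [ 52.   19. ]]
cheeks [[ 99.3 -22.8]
 [ 44.  -24.2]
 [ 99.3  25.5]
 [ 44.   27. ]]
bolts [71.675  1.325]
```

Plates measure 39 mm wide at z = 60, which matches full home height. Their centre is at 71.5, and the cheeks' and bolts' centres are at 71.65, so the foot is centred and square.

```bash
python3 -c "
from workcell import r
print(r.close_job())"
```

```text
the job is handed in; nothing more can be done
None
```

The soft foot, the first one I squeezed (36 mm long at 15 N), now stands upright in the yoke, home on the base plate and centred within about 0.2 mm along the cheeks; the other three feet were never touched, and the job was handed in at about 12 s.

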